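# Try the rolling-pin barrels on their axles and set aside the misfit

### The arm

A 6-joint arm with a two-finger parallel gripper is mounted at the origin on the work surface. World frame = base frame: x ahead of the robot, y to its left, z up, the work surface at z = 0. Lengths are in mm, angles in rad, forces in N, time in s.
With the tool pointing down it reaches from about 350 to 875 mm from the base axis. Payload 4.2 kg.
Tool frame: the origin (TCP) lies at the very end of the fingers, on their centre line; the grasp point (between the pads) lies 19 mm behind it (arm.pinch_z is the distance from the TCP to the grasp point, in mm); x points along the fingers, y is the direction in which the jaws open and shut, and the axes are right-handed (so a half turn about x gives the same grasp; the last joint's range is limited). The gripper opens to 85 mm and grips with 20 to 120 N. Pads are 22 mm wide; open, the fingers measure 114 mm over their backs; the gripper's body (76 mm by 85 mm) begins 54 mm behind the grasp point. The pads swing forward as they close: fully open they stand 13 mm farther back than shut.
Start: joints at [-0.955, 0.385, 0.008, 0, -1.194, -0.259], TCP at [218.313, -585.61, 231.312] pointing down, gripper open.
Joint ranges: [-3.14, 3.14], [-1.21, 2.06], [-1.07, 1.41], [-3.16, 2.05], [-2.99, -0.16], [-3.1, 3.1]. Speed limits (rad/s): [2.79, 2.79, 3.14, 3.14, 3.14, 3.14].

### API

Orientations are given as a unit quaternion [x, y, z, w].
In Python, from bench import arm gives the robot as it stands.
- The arm moves only by the tool drive_tool, never from a script. Its argument "motion" is a list of rows, each a list of 4 numbers: the shift along the tool's x, y, z in mm, then the turn about the tool's x in degrees. In form: [[dx, dy, dz, spin], ...]. A call has 1 to 10 rows; each row shifts and turns the commanded pose from where the row before left it, along the tool's axes as they then stand; what a row does not reach is not made up. A row lasts 1/12 s, in which the tool goes at most 41.7 mm and 7.16 degrees, less where a joint would pass 70% of its speed; a pose out of reach is approached as far as the arm can. A call with a gripper value outside its range is refused whole. "grip" is the finger opening in mm, from 0 to 85.4, set as the call begins (left out, the last holds). The fingers move at their own pace and stop on an object; the grip force is fixed at half the most. Time passes only in rows, so rows that do not move let the fingers close. It gives the time, the measured TCP pose, the force and the opening at its end, in the units of the state.
- arm.read_state(): the state, without advancing time (a new reading comes with each control period).
- arm.get_image(name): name is "side" or "top" or "wrist"; returns the picture (480x640x3 uint8, red, green, blue); there is no depth.
- arm.calibration(name): a dict with "K" (3x3 intrinsics, pixels), "eye" and "attitude" of the camera in the world; the wrist camera has in their place "T_tool_cam" (4x4, takes a point from camera to tool coordinates, whose origin is the TCP and whose axes are the tool frame's). Camera axes: x right, y up, looking along -z (the intrinsics and any distortion apply to the point x, -y, -z); pixel columns grow to the right and rows downward; lengths in mm; the calibration is good to about 2 mm. A picture is of the moment at which its call begins: read the wrist's pose just before it. calibration takes no time and is no camera call.
- arm.job_done(): hands the job in, once; it reports no verdict.
The state is a dict: "clock": time; "joints": joint angles; "joint_vel": joint speeds; "joint_efforts": joint torques, N m; "position": TCP position; "ee_rot": TCP orientation; "contact_force": force on the tool from outside, world axes, zero at the start; "wrist_torque": the same for the moment, N m; "gripper_width": finger opening in mm.
Only numpy, scipy, OpenCV 4.12 (cv2) and the standard library are available. Lean on these libraries where they do the work, as an engineer would, in place of code of your own. Each camera call takes 0.05 s, during which the arm holds its last target. There are 200 camera calls.

### The job

Three spare rolling-pin barrels lie on the rails of the axle rack. Push each one along its rails onto its steel pin to try the fit: two slide fully home against the hub and stay there, and the one whose bore is too tight stops short, so draw it back off its pin, lower it into the wooden tray and let go only once it rests on the cork mat. Push gently, never forcing a barrel that has stopped, and leave the bowl, the urn and the mug where they are.

Things in the scene. Friction and masses are not known exactly. Their poses are not given: they have to be found in the camera images.
- rack: fixed wooden rack, base 280 x 290 x 9 mm thick. Origin: on the worktop below the free end of the middle pin; +x points along the pins to the back board, away from the robot (yaw within 0.2 rad), +y to the left pin. In its frame the base spans x -170 to +110 mm, the upright back board x 74 to 92 mm, 81 mm high. Three lanes along x at y = +95, 0, -95 mm, each with two rails, one pin and one barrel
- lane_left (a point): point on the left lane's axis, y = +95 mm, 45 mm above the worktop, 130 mm before the pin's free end; axes as the rack's. Each lane has two round 12 mm wooden rails along x, 20 mm either side of its middle, tops 24 mm above the worktop, from 25 mm before this point (-x) to 200 mm after it (+x). They carry a barrel in line with its pin. Nothing stands above the base board behind this point
- lane_middle (a point): the same point of the middle lane, y = 0. One beech barrel lies in each lane: 56 mm diameter, 90 mm long, 0.16 to 0.21 kg, axis along x, 45 mm above the worktop. Barrels are not tracked: at the start a barrel's rear end face (robot's side) is 0 to 25 mm on the +x side of this point; find it by touch or sight. It slides on the rails with 0.8 to 1.6 N friction (brief bumps of 5 to 8 N when touched)
- lane_right (a point): the same point of the right lane, y = -95 mm. All barrels look alike: 26 mm bore open to the pin, 17 mm hole in the rear face. In two of them the wide bore is deep: they go home, rear face then 108 mm to +x of this point. In the third, in any lane, the bore narrows inside and it stops on the pin's end when 33 mm of the pin is in it, rear face 73 mm to +x of this point
- tray: fixed open wooden tray for the misfit, 156 x 136 x 34 mm high, walls 7 mm, on the left or the right of the rack. Origin: centre of its underside; x along its long side
- liner: cork mat that is the floor of the tray, 140 x 120 mm. Origin: centre of its underside, 7 mm above the worktop; its top is 10 mm above the worktop; x along the tray's long side
- bowl: white fruit bowl with oranges, 136 mm across, 75 mm high over the fruit; origin: centre of its underside. A bystander, on the other side of the rack from the tray
- urn: white lidded ceramic urn, 90 mm across, 160 mm high, beyond the rack to one side; origin: centre of its underside. A bystander
- mug: blue mug, 80 mm across, 95 mm high, beyond the rack to the other side; origin: centre of its underside. A bystander
- pin_left: steel gauge pin, 21 mm diameter, level, chamfered end, on the left of the rack (left and right as the robot sees them). Origin: centre of its free end, 45 mm above the worktop; +x runs along the pin to the back board (pin 74 mm long). Its collar is a 40 mm disc, front face 58 mm from the pin's free end when free and 68 mm when fully in, then flush with the fixed 52 mm hub that stops the barrel
- collar_left (a joint): how far the sprung collar at the root of the left pin is pushed in along the rack's +x: 0 = free, 0.010 m = fully in (flush with the hub, where the barrel stops dead). Its spring is very weak (0.1 N): a barrel left against it stays put by its own weight and keeps it in; alone, it comes back. A rod with a button comes out behind the back board as far as the collar goes in
- pin_middle: steel gauge pin, 21 mm diameter, level, chamfered end, on the middle of the rack (left and right as the robot sees them). Origin: centre of its free end, 45 mm above the worktop; +x runs along the pin to the back board (pin 74 mm long). Its collar is a 40 mm disc, front face 58 mm from the pin's free end when free and 68 mm when fully in, then flush with the fixed 52 mm hub that stops the barrel
- collar_middle (a joint): how far the sprung collar at the root of the middle pin is pushed in along the rack's +x: 0 = free, 0.010 m = fully in (flush with the hub, where the barrel stops dead). Its spring is very weak (0.1 N): a barrel left against it stays put by its own weight and keeps it in; alone, it comes back. A rod with a button comes out behind the back board as far as the collar goes in
- pin_right: steel gauge pin, 21 mm diameter, level, chamfered end, on the right of the rack (left and right as the robot sees them). Origin: centre of its free end, 45 mm above the worktop; +x runs along the pin to the back board (pin 74 mm long). Its collar is a 40 mm disc, front face 58 mm from the pin's free end when free and 68 mm when fully in, then flush with the fixed 52 mm hub that stops the barrel
- collar_right (a joint): how far the sprung collar at the root of the right pin is pushed in along the rack's +x: 0 = free, 0.010 m = fully in (flush with the hub, where the barrel stops dead). Its spring is very weak (0.1 N): a barrel left against it stays put by its own weight and keeps it in; alone, it comes back. A rod with a button comes out behind the back board as far as the collar goes in
Mind the look-alikes: they are no part of the job. Of the things like the tray, leave any that is turquoise; of the rest the larger one is meant.

How it is judged (in metres and radians):
On the way:
1. the misfit has been lowered onto the cork mat of the tray and rests on it while the fingers still hold it (contact force between liner and anything else above 0.3 N and contact force between the fingers and anything else above 0.5 N), for 0.1 s.
At the end, for the whole second after the job is handed in: Two of the three collars are in by more than 7 mm of their 10 mm (the two barrels that fit are left within 3 mm of fully home), and the misfit barrel lies in the tray with its weight on the cork mat (more than 1 N) ((value of joint each of collar_left, collar_middle above 0.007 m or value of joint each of collar_left, collar_right above 0.007 m or value of joint each of collar_middle, collar_right above 0.007 m) and contact force between liner and anything else above 1 N); the robot touches nothing.
It fails at once if a barrel (or anything else) was pressed on a pin or its collar with more than 40 N (contact force between any of pin_left, pin_middle, pin_right and anything else above 40 N).
It fails at once if the bowl, the urn or the mug was moved by more than 15 mm (distance of any of bowl, urn, mug from where it was at the start of the episode above 0.015 m).
It also fails if it takes over 72 s, if anything falls off the work surface, if the arm or the gripper's body presses on something with over 40 N, if the wrist force passes 120 N, or if a joint passes its speed limit or range.

## Working session

There is one attempt and no reset: what is moved stays moved. The work goes in short steps, Python scripts to look and compute and a tool call to move; the robot and the scene stay as the last step left them, time stands still between calls to the robot, and variables do not carry over. Pictures are saved under pics/ and viewed, about 8 in all and at most 12, crops included, and the job is handed in when it is done.

Besides the shell and the picture viewer there is one more tool, called after ">>>" in YAML: its name, and indented under it one key for each argument. drive_tool: Moves the arm, as the interface text tells. Its arguments: {"type":"object","properties":{"motion":{"type":"array"},"grip":{"type":"number"}},"required":["motion"]}

```bash
ls; mkdir -p pics; python3 - <<'E'
from bench import arm
import cv2
s=arm.read_state();print(s)
for n in("top","side"):
    im=arm.get_image(n);cv2.imwrite(f"pics/{n}0.png",im[:,:,::-1]);print(n,arm.calibration(n))
print(arm.calibration("wrist"),arm.pinch_z)
E
```

```text
pics
{'clock': 0.0, 'joints': array([-9.55388354e-01,  3.85532220e-01,  6.61744531e-03, -5.25844209e-04,
       -1.19398395e+00, -2.58585425e-01]), 'joint_vel': array([ 0.00074042,  0.00070052,  0.00019794,  0.00102325, -0.00050195,
       -0.00105068]), 'joint_efforts': array([-7.44358076e-04, -3.92292917e+01,  1.88403243e+01,  4.18609723e+00,
       -4.57579663e-03, -1.70290252e-05]), 'position': array([ 218.12130371, -585.07467121,  230.22900462]), 'ee_rot': array([-0.12467345,  0.69605258,  0.12616663,  0.69573653]), 'contact_force': array([-0.22109875,  0.08985595,  0.36593986]), 'wrist_torque': array([-0.0304899 ,  0.07127647,  0.03649807]), 'gripper_width': 85.38073778221259}
top {'K': array([[603.18615714,   0.        , 323.94473307],
       [  0.        , 603.18615714, 240.15377606],
       [  0.        ,   0.        ,   1.        ]]), 'eye': array([ 314.96569723,  114.29600311, 1663.96549925]), 'attitude': array([ 0.04903383, -0.05441176, -0.69505634,  0.71521447])}
side {'K': array([[437.05848897,   0.        , 315.09403078],
       [  0.        , 437.05848897, 239.17787619],
       [  0.        ,   0.        ,   1.        ]]), 'eye': array([119.09755588, 714.94909325, 952.35578957]), 'attitude': array([-0.10575494,  0.32860366,  0.89411772, -0.28528761])}
{'K': array([[352.83908528,   0.        , 315.11164509],
       [  0.        , 352.83908528, 240.11655065],
       [  0.        ,   0.        ,   1.        ]]), 'T_tool_cam': array([[-1.26498463e-04,  3.27971811e-01, -9.44687501e-01,
        -1.42998429e+02],
       [ 9.99999806e-01,  6.18055358e-04,  8.06682594e-05,
         8.66762545e-01],
       [ 6.10326087e-04, -9.44687308e-01, -3.27971826e-01,
        -8.38342128e+01],
       [ 0.00000000e+00,  0.00000000e+00,  0.00000000e+00,
         1.00000000e+00]])} 18.700000000000003
```

View pics/top0.png

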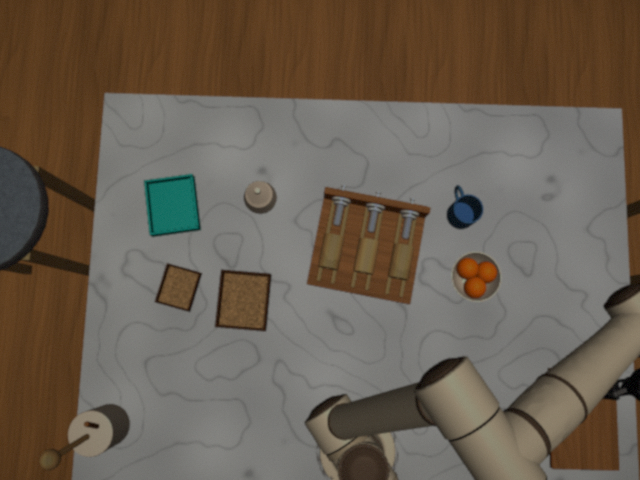

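View pics/side0.png

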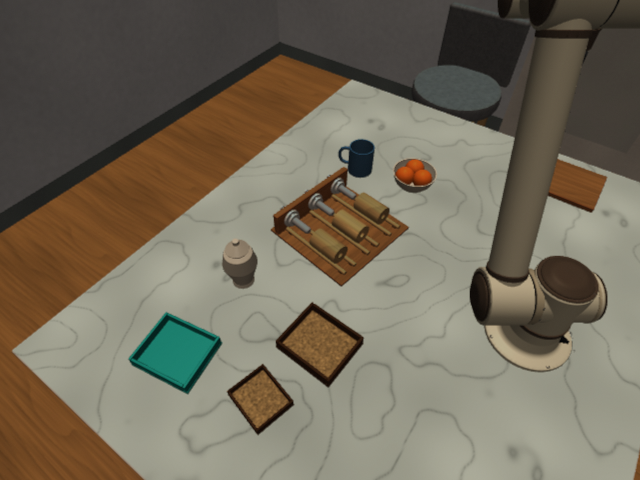

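```bash
cat > h.py <<'E'
import numpy as np, cv2
from bench import arm
from scipy.spatial.transform import Rotation as R
def cam(n):
    c=arm.calibration(n)
    if n=="wrist":
        s=arm.read_state();T=np.eye(4);T[:3,:3]=R.from_quat(s["ee_rot"]).as_matrix();T[:3,3]=s["position"]
        T=T@c["T_tool_cam"];return c["K"],T[:3,3],T[:3,:3]
    return c["K"],np.array(c["eye"]),R.from_quat(c["attitude"]).as_matrix()
def pt(C,px,z):
    K,e,A=C;u=np.linalg.inv(K)@[px[0],px[1],1];d=A@[u[0],-u[1],-u[2]]
    return e+d*(z-e[2])/d[2]
def proj(C,p):
    K,e,A=C;q=A.T@(np.array(p)-e);u=K@[q[0],-q[1],-q[2]];return u[:2]/u[2]
def shot(n,f):
    C=cam(n);im=np.ascontiguousarray(arm.get_image(n)[:,:,::-1]);cv2.imwrite(f"pics/{f}.png",im);return C,im
E
python3 - <<'E'
from h import *
C=cam("top");im=cv2.imread("pics/top0.png");hsv=cv2.cvtColor(im,cv2.COLOR_BGR2HSV)
print(R.from_quat(arm.read_state()["ee_rot"]).as_matrix().round(3))
for n,p in dict(baseL=(308,285),baseR=(411,303)).items(): print(n,pt(C,p,9).round(1))
# sat mask components inside table
m=((hsv[:,:,1]>90)&(hsv[:,:,2]>25)).astype(np.uint8);m[:110]=0;m[:,:110]=0;m[350:]=0
n,l,st,ce=cv2.connectedComponentsWithStats(m)
for i in range(1,n):
    if st[i,4]>300:
        k=cv2.findContours((l==i).astype(np.uint8),0,1)[0][0];r=cv2.minAreaRect(k);b=cv2.boxPoints(r)
        print(st[i],r,hsv[l==i].mean(0).round())
        print([pt(C,q,34 if st[i,0]<300 else 9).round(0)[:2].tolist() for q in b])
S=cv2.resize(im[180:310,290:440],None,fx=5,fy=4.6,interpolation=cv2.INTER_CUBIC);cv2.imwrite("pics/crop.png",S)
E
```

```text
[[-0.001 -0.349  0.937]
 [ 0.002  0.937  0.349]
 [-1.     0.002 -0.   ]]
baseL [433.6 145.3   9. ]
baseR [ 392.5 -137.8    9. ]
[ 614  110   26  194 2542] ((630.2238159179688, 206.59315490722656), (24.51777458190918, 193.75160217285156), 2.398421287536621) [ 14. 156.  80.]
[[409.0, -695.0], [965.0, -742.0], [964.0, -813.0], [408.0, -763.0]]
[ 144  174   56   62 2815] ((171.26156616210938, 204.59230041503906), (56.559837341308594, 50.73020553588867), 82.87498474121094) [ 86. 202. 103.]
[[710.0, 611.0], [732.0, 473.0], [575.0, 445.0], [554.0, 581.0]]
[448 187  35  41 697] ((465.5, 209.50001525878906), (31.71815299987793, 37.57021713256836), 20.556041717529297) [105. 141.  67.]
[[622.0, -229.0], [723.0, -266.0], [694.0, -349.0], [593.0, -311.0]]
[ 308  188  122  116 9310] ((368.0968322753906, 245.128662109375), (106.47976684570312, 98.65178680419922), 11.040940284729004) [ 15. 146.  96.]
[[438.0, 150.0], [712.0, 106.0], [662.0, -189.0], [390.0, -138.0]]
[ 456  257   42   42 1167] ((473.5838317871094, 274.2947692871094), (40.10520935058594, 41.610496520996094), 36.25383758544922) [ 12. 221. 127.]
[[460.0, -231.0], [556.0, -300.0], [492.0, -389.0], [398.0, -320.0]]
[ 156  265   44   45 1346] ((177.8211212158203, 287.0963439941406), (34.76909637451172, 39.366661071777344), 16.699241638183594) [ 15. 134.  94.]
[[377.0, 553.0], [480.0, 529.0], [455.0, 437.0], [353.0, 462.0]]
[ 216  271   54   59 2729] ((242.6505584716797, 299.9190979003906), (49.25332260131836, 56.411415100097656), 5.440332412719727) [ 15. 135.  95.]
[[316.0, 388.0], [467.0, 382.0], [458.0, 249.0], [308.0, 257.0]]
```

View pics/crop.png

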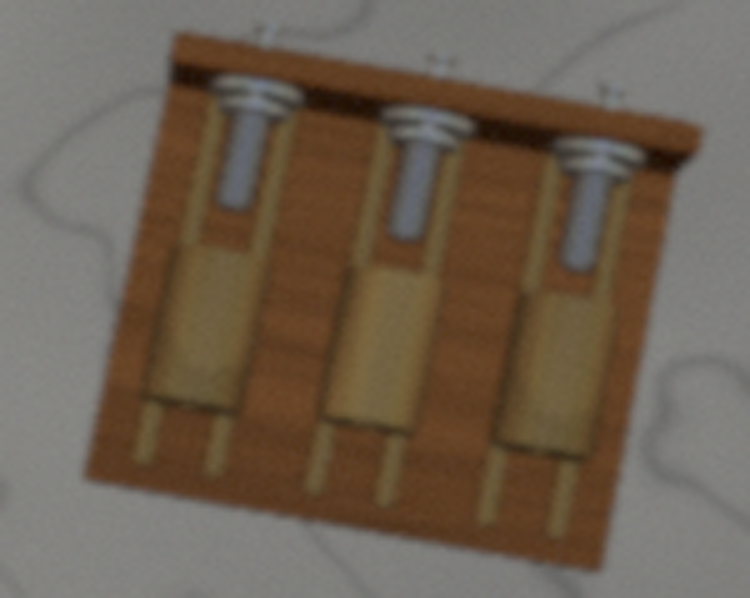

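```bash
python3 - <<'E'
from h import *
C=cam("top")
f=lambda x,y,z:pt(C,(290+x/5,180+y/4.6),z)
P=[f(234,210,45),f(405,241,45),f(577,271,45)]
for p in P: print("pin",p.round(1))
d=P[0]-P[2];print("yaw pins",np.arctan2(-d[0],d[1]),np.linalg.norm(d))
a,b=f(88,478,9),f(600,570,9);d=a-b;y=np.arctan2(-d[0],d[1]);print("rear",a,b,np.linalg.norm(d),"yaw",y)
X=np.array([np.cos(y),np.sin(y),0]);print("origin from rear",(a+b)/2+170*X)
Y=np.array([-X[1],X[0],0])
for n,(q,w) in {"L":((146,398),(236,410)),"M":((323,420),(410,433)),"R":((497,444),(587,457))}.items():
    r=(f(*q,45)+f(*w,45))/2; print(n,"rear",r.round(1),[(r-P[1])@X+130,(r-P[1])@Y], np.linalg.norm(f(*q,45)-f(*w,45)))
E
```

```text
pin [594.8  71.4  45. ]
pin [579.  -22.1  45. ]
pin [ 563.8 -115.9   45. ]
yaw pins -0.16422014880441868 189.8498045897109
rear [436.58987117 146.53741117   9.        ] [ 389.92184497 -135.05998742    9.        ] 285.43825875881964 yaw -0.1642333491377718
origin from rear [580.96833631 -22.05561566   9.        ]
L rear [478.9  91.7  45. ] [np.float64(12.634426898306003), np.float64(95.90447363072097)] 49.01425070148084
M rear [468.4  -3.1  45. ] [np.float64(17.79099067450305), np.float64(0.5998116976465347)] 47.43618792953024
R rear [457.  -97.9  45. ] [np.float64(22.075093475091336), np.float64(-94.73931317875126)] 48.960875753702226
```

>>> drive_tool:
  motion:
    - [0, 0, 0, 6]
    - [0, 0, 0, 6]
    - [0, 0, 0, 6]
    - [0, 0, 0, 6]
    - [0, 0, 0, 5.9]
    - [0, 35, 8, 0]
    - [0, 35, 8, 0]
    - [0, 35, 8, 0]
    - [0, 35, 8, 0]
    - [0, 35, 8, 0]
  grip: 0

```text
clock: 0.93
position: [286.5, -417.9, 230.8]
ee_rot: [0.059, 0.705, -0.058, 0.704]
contact_force: [0.4, -0.8, -0.0]
gripper_width: -0.0
```

>>> drive_tool:
  motion:
    - [6, 35, 7, 0]
    - [6, 35, 7, 0]
    - [6, 35, 7, 0]
    - [6, 35, 7, 0]
    - [6, 35, 7, 0]
    - [6, 35, 7, 0]
    - [6, 35, 7, 0]
    - [6, 35, 7, 0]
    - [6, 35, 7, 0]
    - [0, 0, 0, 0]

```text
clock: 1.77
position: [401.6, -115.2, 176.5]
ee_rot: [0.056, 0.705, -0.056, 0.705]
contact_force: [-0.9, -0.3, -0.1]
gripper_width: -0.5
```

```bash
cat >> h.py <<'E'
O=np.array([580,-22.,0]);YAW=-.1642
X=np.array([np.cos(YAW),np.sin(YAW),0]);Y=np.array([-X[1],X[0],0])
def st():
    s=arm.read_state();p=s["position"]-O;M=R.from_quat(s["ee_rot"]).as_matrix();f=s["contact_force"]
    print("t%.2f lane-frame x %.1f y %.1f z %.1f yawerr %.4f tilt %s F(X,Y,Z) %.1f %.1f %.1f w %.1f"%(s["clock"],p@X+130,p@Y,p[2],np.arctan2(M[1,2],M[0,2])-YAW,M[:2,0].round(3),f@X,f@Y,f[2],s["gripper_width"]))
E
python3 - <<'E'
from h import *
st();shot("wrist","w1")
E
```

```text
t1.77 lane-frame x -30.8 y -121.1 z 176.5 yawerr 0.0056 tilt [-0.001  0.   ] F(X,Y,Z) -0.8 -0.4 -0.1 w -0.5
```

View pics/w1.png

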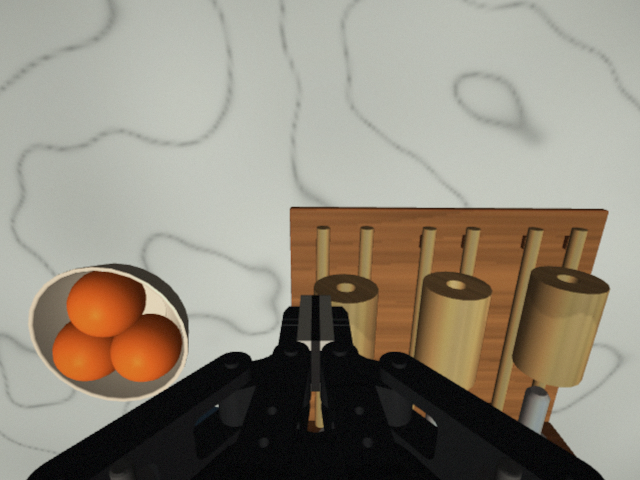

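```bash
python3 - <<'E'
from h import *
C=cam("wrist")
for n,p,z in (("R",(347,287),45),("M",(456,284),45),("L",(568,278.5),45),("bR",(291,208),9),("bL",(606,209.5),9),("railR",(322,229),20),("rR2",(366,229),20),("rL",(535,230),20),("rL2",(578,230),20)):
    q=pt(C,p,z)-O;print(n,(q@X+130).round(1),(q@Y).round(1))
E
```

```text
R 22.3 -93.9
M 19.1 -0.1
L 13.5 95.1
bR -38.6 -143.5
bL -38.4 141.6
railR -22.3 -115.5
rR2 -22.4 -76.4
rL -22.1 74.2
rL2 -22.3 112.4
```

>>> drive_tool:
  motion:
    - [14, 9, 0, 0]
    - [14, 9, 0, 0]
    - [16, 8, 0, 0]
    - [18, 0, 0, 0]
    - [18, 0, 0, 0]
    - [18, 0, 0, 0]
    - [18, 0, 0, 0]
    - [16, 0, 0, 0]
    - [10, 0, 0, 0]
    - [0, 0, 0, 0]

```text
clock: 2.65
position: [402.8, -94.5, 33.5]
ee_rot: [0.059, 0.706, -0.059, 0.703]
contact_force: [-0.6, 0.2, -0.5]
gripper_width: -0.2
```

>>> drive_tool:
  motion:
    - [0, 0, 6, 0]
    - [0, 0, 6, 0]
    - [0, 0, 6, 0]
    - [0, 0, 6, 0]
    - [0, 0, 6, 0]
    - [0, 0, 4, 0]
    - [0, 0, 4, 0]
    - [0, 0, 4, 0]
    - [0, 0, 4, 0]
    - [0, 0, 4, 0]

```text
clock: 3.48
position: [453.1, -101.9, 35.1]
ee_rot: [0.058, 0.706, -0.059, 0.704]
contact_force: [-2.6, -0.3, 2.1]
gripper_width: 0.0
```

```bash
python3 -c "
from h import *
st()"
```

```text
t3.48 lane-frame x 17.9 y -99.6 z 35.1 yawerr -0.0012 tilt [-0.003 -0.   ] F(X,Y,Z) -2.5 -0.7 2.1 w 0.0
```

>>> drive_tool:
  motion:
    - [0, 1, 4, 0]
    - [0, 1, 4, 0]
    - [0, 1, 4, 0]
    - [0, 1, 4, 0]
    - [0, 0, 4, 0]
    - [0, 0, 4, 0]
    - [0, 0, 4, 0]
    - [0, 0, 4, 0]
    - [0, 0, 2, 0]
    - [0, 0, 0, 0]

```text
clock: 4.32
position: [489.2, -103.4, 35.4]
ee_rot: [0.058, 0.704, -0.058, 0.705]
contact_force: [0.0, -0.4, -0.5]
gripper_width: -0.3
```

>>> drive_tool:
  motion:
    - [0, 0, 1.5, 0]
    - [0, 0, 1.5, 0]
    - [0, 0, 1.5, 0]
    - [0, 0, 1.5, 0]
    - [0, 0, 1.5, 0]
    - [0, 0, 1.5, 0]
    - [0, 0, 1.5, 0]
    - [0, 0, 1.5, 0]

```text
clock: 4.98
position: [500.1, -105.4, 35.3]
ee_rot: [0.058, 0.705, -0.058, 0.705]
contact_force: [-1.8, -0.1, 0.6]
gripper_width: 0.2
```

```bash
python3 -c "
from h import *
st()"
```

```text
t4.98 lane-frame x 64.8 y -95.4 z 35.3 yawerr -0.0009 tilt [-0. -0.] F(X,Y,Z) -1.7 -0.4 0.6 w 0.2
```

>>> drive_tool:
  motion:
    - [0, 0, 1, 0]
    - [0, 0, 1, 0]
    - [0, 0, 1, 0]
    - [0, 0, 1, 0]
    - [0, 0, 1, 0]
    - [0, 0, 1, 0]

```text
clock: 5.48
position: [506.1, -106.4, 35.3]
ee_rot: [0.058, 0.705, -0.058, 0.705]
contact_force: [-1.2, 0.1, 1.0]
gripper_width: 0.0
```

>>> drive_tool:
  motion:
    - [0, 0, 1, 0]
    - [0, 0, 1, 0]
    - [0, 0, 1, 0]
    - [0, 0, 1, 0]

```text
clock: 5.82
position: [510.0, -107.0, 35.3]
ee_rot: [0.058, 0.705, -0.058, 0.705]
contact_force: [-0.9, 0.9, 0.7]
gripper_width: 0.0
```

>>> drive_tool:
  motion:
    - [0, 0, 1.5, 0]
    - [0, 0, 1.5, 0]
    - [0, 0, 1.5, 0]
    - [0, 0, 1.5, 0]
    - [0, 0, 1.5, 0]
    - [0, 0, 1.5, 0]
    - [0, 0, 1.5, 0]
    - [0, 0, 1.5, 0]
    - [0, 0, 1.5, 0]
    - [0, 0, 1.5, 0]

```text
clock: 6.65
position: [524.8, -109.5, 35.3]
ee_rot: [0.058, 0.705, -0.058, 0.705]
contact_force: [-1.8, 0.8, 1.1]
gripper_width: 0.0
```

>>> drive_tool:
  motion:
    - [0, 0, 1, 0]
    - [0, 0, 1, 0]
    - [0, 0, 1, 0]
    - [0, 0, 1, 0]

```text
clock: 6.98
position: [528.7, -110.2, 35.3]
ee_rot: [0.058, 0.705, -0.058, 0.705]
contact_force: [-2.9, -0.2, 1.8]
gripper_width: 0.0
```

>>> drive_tool:
  motion:
    - [0, 0, 1, 0]
    - [0, 0, 1, 0]
    - [0, 0, 1, 0]

```text
clock: 7.23
position: [531.7, -110.7, 35.3]
ee_rot: [0.058, 0.705, -0.058, 0.705]
contact_force: [-2.4, 0.6, 1.5]
gripper_width: 0.1
```

>>> drive_tool:
  motion:
    - [0, 0, 1, 0]
    - [0, 0, 1, 0]
    - [0, 0, 0, 0]

```text
clock: 7.48
position: [533.5, -111.0, 35.3]
ee_rot: [0.058, 0.705, -0.058, 0.705]
contact_force: [-1.6, -0.6, 0.7]
gripper_width: -0.1
```

>>> drive_tool:
  motion:
    - [0, 0, 1, 0]
    - [0, 0, 1, 0]
    - [0, 0, 0, 0]

```text
clock: 7.73
position: [533.4, -111.1, 35.1]
ee_rot: [0.058, 0.706, -0.058, 0.703]
contact_force: [-6.5, 2.5, 4.5]
gripper_width: -0.3
```

>>> drive_tool:
  motion:
    - [0, 0, 1, 0]
    - [0, 0, 1, 0]
    - [0, 0, 0, 0]

```text
clock: 7.98
position: [533.3, -111.2, 34.8]
ee_rot: [0.059, 0.708, -0.059, 0.701]
contact_force: [-10.5, 3.9, 6.9]
gripper_width: -0.1
```

>>> drive_tool:
  motion:
    - [0, 0, -4, 0]
    - [0, 0, -15, 0]
    - [0, 0, -30, 0]
    - [0, 0, -40, 0]
    - [-20, 0, -40, 0]
    - [-30, 20, 0, 0]
    - [-20, 30, 0, 0]
    - [0, 35, 0, 0]
    - [0, 10, 0, 0]
    - [0, 0, 0, 0]

```text
clock: 8.82
position: [430.8, 5.4, 105.0]
ee_rot: [0.058, 0.703, -0.056, 0.707]
contact_force: [-0.7, 0.6, -0.0]
gripper_width: 0.0
```

```bash
python3 - <<'E'
from h import *
st();C,im=shot("top","t2");cv2.imwrite("pics/t2c.png",cv2.resize(im[180:310,290:440],None,fx=5,fy=4.6,interpolation=cv2.INTER_CUBIC))
E
```

```text
t8.82 lane-frame x -21.7 y 2.6 z 105.0 yawerr 0.0032 tilt [0.005 0.002] F(X,Y,Z) -0.8 0.4 -0.0 w 0.0
```

View pics/t2c.png

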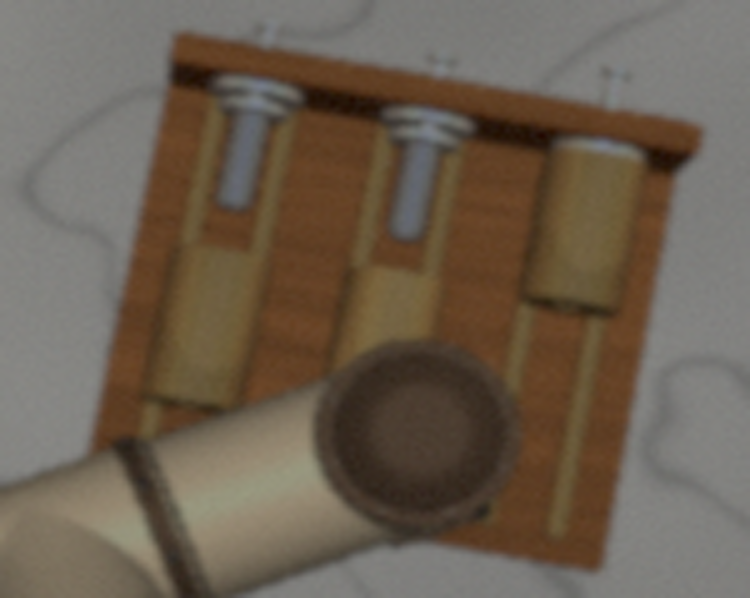

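>>> drive_tool:
  motion:
    - [15, -2.5, 0, 0]
    - [20, 0, 0, 0]
    - [20, 0, 0, 0]
    - [15, 0, 0, 0]
    - [0, 0, 5, 0]
    - [0, 0, 5, 0]
    - [0, 0, 5, 0]
    - [0, 0, 5, 0]
    - [0, 0, 4, 0]
    - [0, 0, 4, 0]

```text
clock: 9.7
position: [456.9, -4.3, 34.7]
ee_rot: [0.059, 0.704, -0.058, 0.705]
contact_force: [0.4, 0.9, -0.5]
gripper_width: -0.2
```

>>> drive_tool:
  motion:
    - [0, 0, 5, 0]
    - [0, 0, 5, 0]
    - [0, 0, 5, 0]
    - [0, 0, 5, 0]
    - [0, 0, 5, 0]
    - [0, 0, 5, 0]
    - [0, 0, 5, 0]
    - [0, 0, 4, 0]
    - [0, 0, 4, 0]
    - [0, 0, 4, 0]

```text
clock: 10.53
position: [502.5, -12.1, 33.9]
ee_rot: [0.058, 0.705, -0.058, 0.705]
contact_force: [-1.8, -0.1, 0.8]
gripper_width: 0.3
```

```bash
python3 -c "
from h import *
st()"
```

```text
t10.53 lane-frame x 51.9 y -2.9 z 33.9 yawerr -0.0010 tilt [-0. -0.] F(X,Y,Z) -1.7 -0.4 0.8 w 0.3
```

>>> drive_tool:
  motion:
    - [0, 1, 2, 0]
    - [0, 1, 2, 0]
    - [0, 1, 1, 0]
    - [0, 0, 1, 0]
    - [0, 0, 1, 0]
    - [0, 0, 1, 0]

```text
clock: 11.03
position: [510.7, -10.2, 33.9]
ee_rot: [0.058, 0.705, -0.058, 0.705]
contact_force: [-1.4, -0.9, 0.3]
gripper_width: -0.4
```

>>> drive_tool:
  motion:
    - [0, 0, 1, 0]
    - [0, 0, 1, 0]
    - [0, 0, 1, 0]
    - [0, 0, 1, 0]

```text
clock: 11.37
position: [514.7, -10.9, 34.0]
ee_rot: [0.058, 0.705, -0.058, 0.705]
contact_force: [-1.2, 1.1, -1.2]
gripper_width: 0.0
```

>>> drive_tool:
  motion:
    - [0, 0, 1, 0]
    - [0, 0, 1, 0]
    - [0, 0, 1, 0]
    - [0, 0, 0, 0]

```text
clock: 11.7
position: [514.5, -11.6, 33.6]
ee_rot: [0.058, 0.707, -0.059, 0.703]
contact_force: [-7.7, 3.0, 5.6]
gripper_width: 0.4
```

```bash
python3 -c "
from h import *
st()"
```

```text
t11.70 lane-frame x 63.7 y -0.4 z 33.6 yawerr -0.0017 tilt [-0.006 -0.001] F(X,Y,Z) -8.1 1.7 5.6 w 0.4
```

>>> drive_tool:
  motion:
    - [0, 0, -4, 0]
    - [0, 0, -20, 0]
    - [0, 0, -30, 0]
    - [-10, 0, -35, 0]
    - [-30, 10, 0, 0]
    - [-20, 30, 0, 0]
    - [0, 35, 0, 0]
    - [0, 20, 0, 0]
    - [20, 1, 0, 0]
    - [20, 0, 0, 0]

```text
clock: 12.53
position: [448.3, 100.8, 55.3]
ee_rot: [0.059, 0.702, -0.055, 0.707]
contact_force: [-0.5, 0.7, -1.5]
gripper_width: 0.1
```

```bash
python3 -c "
from h import *
st()"
```

```text
t12.53 lane-frame x -20.0 y 99.6 z 55.3 yawerr 0.0022 tilt [0.008 0.004] F(X,Y,Z) -0.6 0.6 -1.5 w 0.1
```

>>> drive_tool:
  motion:
    - [12, -2, 0, 0]
    - [8, -2, 0, 0]
    - [0, 0, 0, 0]
    - [0, 0, 5, 0]
    - [0, 0, 5, 0]
    - [0, 0, 5, 0]
    - [0, 0, 5, 0]
    - [0, 0, 5, 0]
    - [0, 0, 5, 0]
    - [0, 0, 5, 0]

```text
clock: 13.37
position: [479.4, 87.9, 34.0]
ee_rot: [0.058, 0.705, -0.059, 0.704]
contact_force: [-2.1, 0.6, 1.8]
gripper_width: -0.1
```

>>> drive_tool:
  motion:
    - [0, 0, 5, 0]
    - [0, 0, 5, 0]
    - [0, 0, 5, 0]
    - [0, 0, 5, 0]
    - [0, 0, 4, 0]
    - [0, 0, 4, 0]
    - [0, 0, 4, 0]
    - [0, 0, 2, 0]
    - [0, 0, 2, 0]
    - [0, 0, 0, 0]

```text
clock: 14.2
position: [515.4, 82.3, 33.9]
ee_rot: [0.058, 0.704, -0.058, 0.705]
contact_force: [0.6, -0.0, 0.2]
gripper_width: 0.1
```

```bash
python3 -c "
from h import *
st()"
```

```text
t14.20 lane-frame x 49.2 y 92.3 z 33.9 yawerr -0.0009 tilt [0.001 0.   ] F(X,Y,Z) 0.6 0.1 0.2 w 0.1
```

>>> drive_tool:
  motion:
    - [0, 1, 2, 0]
    - [0, 1, 2, 0]
    - [0, 1, 2, 0]
    - [0, 0, 2, 0]
    - [0, 0, 2, 0]
    - [0, 0, 1, 0]
    - [0, 0, 1, 0]
    - [0, 0, 1, 0]
    - [0, 0, 1, 0]
    - [0, 0, 1, 0]

```text
clock: 15.03
position: [530.1, 82.7, 33.9]
ee_rot: [0.058, 0.705, -0.058, 0.705]
contact_force: [-3.0, -1.4, 0.6]
gripper_width: -0.2
```

>>> drive_tool:
  motion:
    - [0, 0, 1, 0]
    - [0, 0, 1, 0]
    - [0, 0, 1, 0]
    - [0, 0, 1, 0]

```text
clock: 15.37
position: [534.1, 82.0, 33.9]
ee_rot: [0.058, 0.705, -0.058, 0.705]
contact_force: [-3.3, -1.1, 1.2]
gripper_width: -0.0
```

>>> drive_tool:
  motion:
    - [0, 0, 1.5, 0]
    - [0, 0, 1.5, 0]
    - [0, 0, 1.5, 0]
    - [0, 0, 1.5, 0]
    - [0, 0, 1.5, 0]
    - [0, 0, 1.5, 0]
    - [0, 0, 1.5, 0]

```text
clock: 15.95
position: [544.5, 80.3, 33.9]
ee_rot: [0.058, 0.705, -0.058, 0.705]
contact_force: [-2.9, -1.2, 1.2]
gripper_width: -0.0
```

>>> drive_tool:
  motion:
    - [0, 0, 1.5, 0]
    - [0, 0, 1.5, 0]
    - [0, 0, 1.5, 0]
    - [0, 0, 1.5, 0]
    - [0, 0, 1.5, 0]
    - [0, 0, 1.5, 0]
    - [0, 0, 1.5, 0]
    - [0, 0, 1.5, 0]

```text
clock: 16.62
position: [556.3, 78.4, 34.0]
ee_rot: [0.058, 0.705, -0.058, 0.705]
contact_force: [-1.9, -2.3, 3.1]
gripper_width: -0.1
```

>>> drive_tool:
  motion:
    - [0, 0, 1, 0]
    - [0, 0, 1, 0]
    - [0, 0, 1, 0]
    - [0, 0, 1, 0]
    - [0, 0, 1, 0]

```text
clock: 17.03
position: [561.2, 77.5, 33.9]
ee_rot: [0.058, 0.705, -0.058, 0.705]
contact_force: [-2.1, -1.7, 2.2]
gripper_width: 0.1
```

>>> drive_tool:
  motion:
    - [0, 0, 1, 0]
    - [0, 0, 1, 0]
    - [0, 0, 1, 0]

```text
clock: 17.28
position: [564.2, 77.0, 34.0]
ee_rot: [0.058, 0.705, -0.058, 0.705]
contact_force: [-2.1, -1.5, 2.0]
gripper_width: -0.0
```

```bash
python3 -c "
from h import *
st()"
```

```text
t17.28 lane-frame x 98.2 y 95.1 z 34.0 yawerr -0.0008 tilt [-0. -0.] F(X,Y,Z) -1.9 -1.8 2.0 w -0.0
```

>>> drive_tool:
  motion:
    - [0, 0, 1, 0]
    - [0, 0, 1, 0]
    - [0, 0, 0, 0]

```text
clock: 17.53
position: [564.7, 76.4, 33.6]
ee_rot: [0.058, 0.706, -0.059, 0.704]
contact_force: [-6.2, -1.2, 3.1]
gripper_width: -0.2
```

>>> drive_tool:
  motion:
    - [0, 0, 1, 0]
    - [0, 0, 1, 0]
    - [0, 0, 0, 0]

```text
clock: 17.78
position: [564.6, 76.2, 33.5]
ee_rot: [0.058, 0.707, -0.059, 0.702]
contact_force: [-11.1, 1.6, 7.3]
gripper_width: 0.1
```

>>> drive_tool:
  motion:
    - [0, 0, -6, 0]
    - [0, 0, -15, 0]
    - [-20, 0, 0, 0]
    - [-30, 0, 0, 0]
    - [-20, -30, 10, 0]
    - [0, -35, 15, 0]
    - [0, -30, 15, 0]
    - [0, 0, 0, 0]
    - [0, 0, 0, 0]
  grip: 85

```text
clock: 18.53
position: [573.0, -21.5, 104.4]
ee_rot: [0.06, 0.703, -0.059, 0.706]
contact_force: [-0.4, -0.2, 0.0]
gripper_width: 84.9
```

```bash
python3 -c "
from h import *
st()"
```

```text
t18.53 lane-frame x 123.1 y -0.7 z 104.4 yawerr -0.0035 tilt [0.004 0.001] F(X,Y,Z) -0.3 -0.3 0.0 w 84.9
```

>>> drive_tool:
  motion:
    - [15, 0.5, -6, 0]
    - [16, 0, 0, 0]
    - [16, 0, 0, 0]
    - [16, 0, 0, 0]
    - [10, 0, 0, 0]
    - [6, 0, 0, 0]
    - [0, 0, 0, 0]

```text
clock: 19.12
position: [565.0, -18.4, 23.7]
ee_rot: [0.058, 0.705, -0.058, 0.704]
contact_force: [-0.3, 0.5, 0.0]
gripper_width: 85.2
```

>>> drive_tool:
  motion:
    - [0, 0, 0, 0]
    - [0, 0, 0, 0]
    - [0, 0, 0, 0]
    - [0, 0, 0, 0]
    - [0, 0, 0, 0]
    - [0, 0, 0, 0]
  grip: 50

```text
clock: 19.62
position: [566.1, -19.4, 26.7]
ee_rot: [0.058, 0.704, -0.058, 0.705]
contact_force: [-1.1, -2.2, 5.5]
gripper_width: 55.3
```

```bash
python3 -c "
from h import *
st()"
```

```text
t19.62 lane-frame x 115.8 y 0.3 z 26.7 yawerr -0.0003 tilt [ 0.002 -0.   ] F(X,Y,Z) -0.7 -2.4 5.5 w 55.3
```

>>> drive_tool:
  motion:
    - [0, 0, -3, 0]
    - [0, 0, -4, 0]
    - [0, 0, -6, 0]
    - [0, 0, -7, 0]
    - [0, 0, -8, 0]
    - [0, 0, -8, 0]
    - [0, 0, -8, 0]
    - [0, 0, -8, 0]
    - [0, 0, -8, 0]
    - [0, 0, 0, 0]

```text
clock: 20.45
position: [507.3, -9.2, 26.8]
ee_rot: [0.058, 0.703, -0.058, 0.706]
contact_force: [-0.9, -3.6, 7.1]
gripper_width: 55.1
```

>>> drive_tool:
  motion:
    - [-5, 0, 0, 0]
    - [-10, 0, 0, 0]
    - [-15, 0, 0, 0]
    - [-15, 0, 0, 0]
    - [-15, 0, 0, 0]
    - [-15, 0, 0, 0]
    - [-15, 0, 0, 0]
    - [0, 0, 0, 0]

```text
clock: 21.12
position: [508.1, -8.5, 118.2]
ee_rot: [0.059, 0.702, -0.057, 0.707]
contact_force: [0.5, 0.2, -0.8]
gripper_width: 54.6
```

```bash
python3 - <<'E'
from h import *
st();shot("wrist","w2")
E
```

```text
t21.12 lane-frame x 56.9 y 1.6 z 118.2 yawerr -0.0003 tilt [0.006 0.002] F(X,Y,Z) 0.5 0.3 -0.8 w 54.6
```

View pics/w2.png

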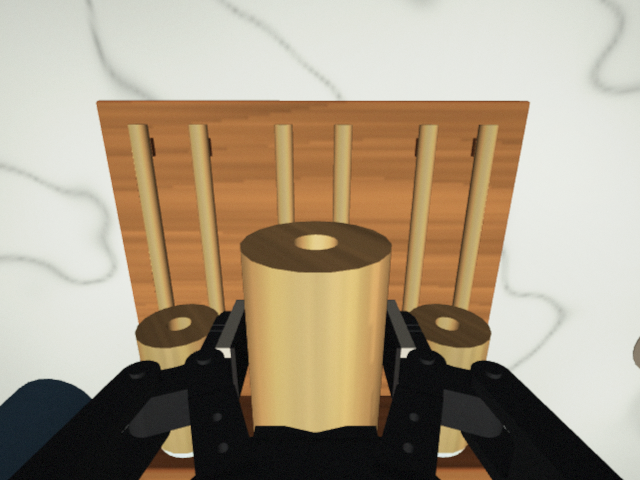

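>>> drive_tool:
  motion:
    - [0, 20, -15, 0]
    - [0, 30, -18, 0]
    - [0, 30, -18, 0]
    - [0, 32, -18, 0]
    - [0, 32, -18, 0]
    - [0, 32, -18, 0]
    - [0, 32, -18, 0]
    - [0, 32, -18, 0]
    - [0, 30, -16, 0]
    - [0, 25, -12, 0]

```text
clock: 22.0
position: [386.2, 311.3, 113.9]
ee_rot: [0.057, 0.705, -0.058, 0.704]
contact_force: [0.7, 0.0, -2.2]
gripper_width: 54.6
```

>>> drive_tool:
  motion:
    - [0, 8, -4, -3.3]
    - [0, 0, 0, -3.2]
    - [0, 0, 0, 0]

```text
clock: 22.25
position: [384.2, 318.5, 113.6]
ee_rot: [0.017, 0.708, -0.018, 0.706]
contact_force: [0.7, 0.2, -2.3]
gripper_width: 54.8
```

```bash
python3 - <<'E'
from h import *
st();C,im=shot("wrist","w3");s=arm.read_state();print(s["position"])
M=R.from_quat(s["ee_rot"]).as_matrix();print(np.arctan2(M[1,2],M[0,2]))
E
```

```text
t22.25 lane-frame x -118.8 y 303.9 z 113.6 yawerr 0.1148 tilt [-0.002 -0.002] F(X,Y,Z) 0.7 0.3 -2.3 w 54.8
[384.41828479 317.86487049 113.6996793 ]
-0.05232575888693176
```

View pics/w3.png

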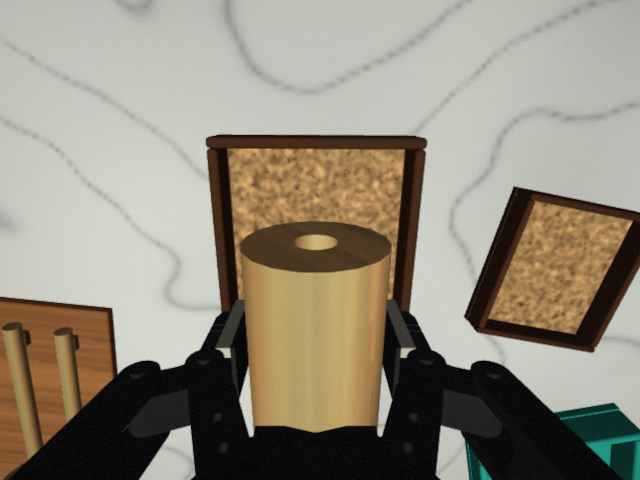

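```bash
python3 - <<'E'
from h import *
C=cam("wrist");a,b=pt(C,(208,139),34),pt(C,(425,139),34);print(a,b,np.linalg.norm(a-b),"centre",(a+b)/2+78*np.array([np.cos(.0523),-np.sin(.0523),0]))
E
```

```text
[309.00363483 257.5379092   34.        ] [315.97004947 389.29193874  34.        ] 131.93807347786705 centre [390.38019015 319.33738344  34.        ]
```

>>> drive_tool:
  motion:
    - [15, 0, 0, 0]
    - [20, 0, 0, 0]
    - [20, 0, 0, 0]
    - [15, 0, 0, 0]
    - [10, 0, 0, 0]
    - [5, 0, 0, 0]
    - [0, 0, 0, 0]

```text
clock: 22.88
position: [384.9, 316.8, 28.6]
ee_rot: [0.018, 0.708, -0.02, 0.706]
contact_force: [-0.2, 0.2, -1.0]
gripper_width: 55.1
```

>>> drive_tool:
  motion:
    - [2, 0, 0, 0]
    - [2, 0, 0, 0]
    - [2, 0, 0, 0]
    - [1, 0, 0, 0]
    - [0, 0, 0, 0]

```text
clock: 23.3
position: [385.3, 318.3, 23.1]
ee_rot: [0.018, 0.707, -0.018, 0.707]
contact_force: [-0.1, 0.7, -1.9]
gripper_width: 55.0
```

>>> drive_tool:
  motion:
    - [1, 0, 0, 0]
    - [1, 0, 0, 0]
    - [0, 0, 0, 0]

```text
clock: 23.55
position: [385.3, 318.2, 20.9]
ee_rot: [0.018, 0.707, -0.018, 0.707]
contact_force: [0.1, -0.0, -2.2]
gripper_width: 55.0
```

>>> drive_tool:
  motion:
    - [1, 0, 0, 0]
    - [0.5, 0, 0, 0]
    - [0, 0, 0, 0]

```text
clock: 23.8
position: [385.2, 318.1, 19.3]
ee_rot: [0.018, 0.707, -0.018, 0.707]
contact_force: [0.1, 0.1, -1.9]
gripper_width: 55.1
```

>>> drive_tool:
  motion:
    - [0.5, 0, 0, 0]
    - [0.5, 0, 0, 0]
    - [0, 0, 0, 0]

```text
clock: 24.05
position: [385.3, 318.3, 19.0]
ee_rot: [0.018, 0.707, -0.018, 0.707]
contact_force: [-1.5, -1.4, 4.0]
gripper_width: 54.7
```

>>> drive_tool:
  motion:
    - [0.5, 0, 0, 0]
    - [0.5, 0, 0, 0]
    - [0, 0, 0, 0]

```text
clock: 24.3
position: [385.4, 318.3, 19.0]
ee_rot: [0.018, 0.707, -0.018, 0.707]
contact_force: [-3.5, -1.8, 11.8]
gripper_width: 54.9
```

>>> drive_tool:
  motion:
    - [0, 0, 0, 0]
    - [0, 0, 0, 0]
    - [0, 0, 0, 0]

```text
clock: 24.55
position: [385.3, 318.3, 19.0]
ee_rot: [0.018, 0.707, -0.018, 0.707]
contact_force: [-3.8, -1.6, 12.0]
gripper_width: 54.9
```

>>> drive_tool:
  motion:
    - [0, 0, 0, 0]
    - [0, 0, 0, 0]
    - [0, 0, 0, 0]
    - [0, 0, 0, 0]
    - [-5, 0, 0, 0]
    - [-10, 0, 0, 0]
    - [-20, 0, 0, 0]
    - [-30, 0, 0, 0]
    - [-30, 0, 0, 0]
    - [-30, 0, 0, 0]
  grip: 70

```text
clock: 25.38
position: [385.2, 317.9, 143.9]
ee_rot: [0.018, 0.707, -0.018, 0.707]
contact_force: [-0.4, 0.4, -0.8]
gripper_width: 70.2
```

>>> drive_tool:
  motion:
    - [-20, 0, -30, 0]
    - [0, 0, -30, 0]
    - [0, 0, 0, 0]
    - [0, 0, 0, 0]
    - [0, 0, 0, 0]

```text
clock: 25.8
position: [325.5, 321.5, 162.7]
ee_rot: [0.018, 0.707, -0.018, 0.707]
contact_force: [-0.4, 0.9, -0.1]
gripper_width: 70.3
```

```bash
python3 - <<'E'
from h import *
st();C,a=shot("side","s4")
cv2.imwrite("pics/fin.png",cv2.resize(a[120:420,200:520],None,fx=2.2,fy=2))
C,a=shot("top","t4");cv2.imwrite("pics/fin2.png",cv2.resize(a[160:350,190:510],None,fx=2.5,fy=2.5,interpolation=cv2.INTER_CUBIC))
E
```

```text
t25.80 lane-frame x -177.2 y 297.2 z 162.7 yawerr 0.1132 tilt [0. 0.] F(X,Y,Z) -0.5 0.9 -0.1 w 70.3
```

View pics/fin.png

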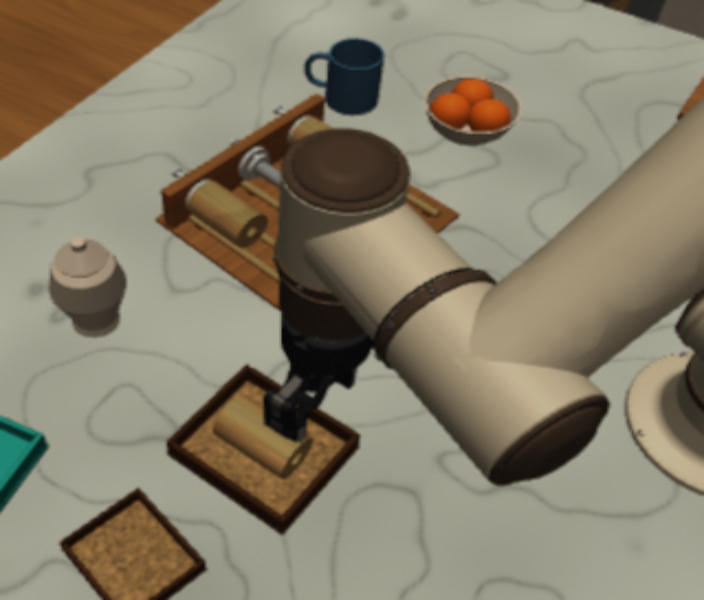

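View pics/fin2.png

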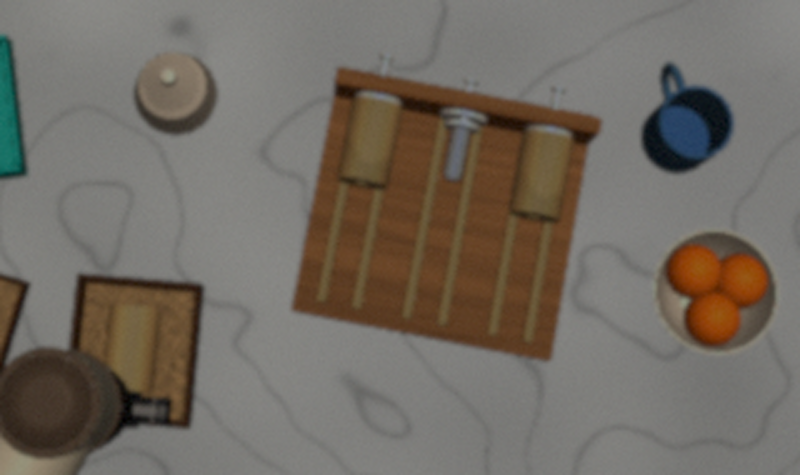

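Both fitting barrels are home with their rod buttons out, and the misfit lies flat in the larger cork tray. The gripper is clear and the bystanders have not moved.

```bash
python3 -c "
from bench import arm
print(arm.job_done())"
```

```text
the job is handed in; nothing more can be done
None
```

The job is done and handed in at about 26 s of the 72 s allowed; the hand-in gives no verdict.

- **Fits:** The right and left barrels slid fully home. Both stopped where predicted, and I pressed on the hub with only about 11 to 13 N.
- **Misfit:** The middle barrel stopped short, its rear face 73 mm past its lane point, at about 8 N. I drew it back off its pin and lowered it into the larger cork tray. It was pressed on the mat at about 12 N for around 0.5 s with the fingers still closed, and only then did I let go.

**Last checks:** The final top and side pictures show:
- The left and right barrels are at their hubs, with both rod buttons out behind the board.
- The middle pin is empty, and the misfit lies flat on the cork.
- The bowl, urn and mug are where they started by eye; I did not measure them.

The gripper was clear of everything, with under 1 N on the wrist. No check failed or disagreed, apart from my tool's sideways position being 3 to 5 mm off as I came into the lanes, which I corrected while pushing.

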